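# Shut the sticky shutter of the dark chamber over a culture dish

## Robot

A 7-joint arm with a two-finger parallel gripper is mounted at the origin on the work surface; the furniture and walls round the work are solid. World frame = base frame: x ahead of the robot, y to its left, z up, the work surface at z = 0. Lengths are in m, angles in degrees, forces in N, time in s.
With the tool pointing down it reaches from about 0.425 to 0.875 m from the base axis. Payload 4.7 kg.
Tool frame: the origin (TCP) lies between the finger pads; the fingertips stand 22 mm ahead of it and the grasp point (between the pads) lies 3 mm ahead of it; z points along the fingers, y is the line along which they close (so a half turn about z gives the same grasp; the last joint's range is limited). The gripper opens to 87 mm and grips with 3 to 60 N. Pads are 19 mm wide; open, the fingers measure 117 mm over their backs; the gripper's body (75 mm by 190 mm) begins 51 mm behind the grasp point.
Start: joints at [68.188, 18.392, -4.016, 83.108, 1.295, 78.541, -3.26], TCP at [0.25, -0.6, 0.245] pointing down, gripper open.
Joint ranges: [-163.93, 163.93], [-17.29, 119.83], [-79.2, 71.16], [3.27, 140.29], [-89.18, 269.18], [5.43, 117.66], [-154.24, 154.24]. Speed limits (degrees/s): [147.25, 147.25, 180, 180, 180, 180, 180].

## Interface

Orientations are given as [roll, pitch, yaw] about the fixed x, y, z axes, in that order (R = Rz(yaw) Ry(pitch) Rx(roll)).
In Python, from cell import env gives the robot as it stands.
- The arm moves only by the tool drive_tool, never from a script. Its argument "moves" is a list of rows, each a list of 3 entries, a list of its own where there are three numbers: the shift along the tool's x, y, z in mm, then the turn, a rotation vector about the tool's x, y, z in rad, then the closure, from 0 (fully open) to 1 (shut). In form: [[[x, y, z], [wx, wy, wz], jaw], ...]. A call has 1 to 12 rows; each row shifts and turns the commanded pose from where the row before left it, along the tool's axes as they then stand; what a row does not reach is not made up. A row lasts 1/12 s, in which the tool goes at most 41.7 mm and 7.16 degrees, less where a joint would pass 70% of its speed; a pose out of reach is approached as far as the arm can. A call with a gripper value outside its range is refused whole. The fingers move at their own pace and stop on an object; "newtons" is the grip in N (left out, the last holds). Time passes only in rows, so rows that do not move let the fingers close. It gives the time, the measured TCP pose, the force, the opening and the grip force at its end, in the units of the state.
- env.get_obs(): the state, without advancing time (a new reading comes with each control period).
- env.read_camera(name): name is "scene" or "top" or "wrist"; returns (picture, depth): 400x640x3 uint8, blue, green, red; 400x640 float32, m along the optical axis (not along the pixel's ray), 0 where there is no reading.
- env.get_calibration(name): a dict with "fx", "fy", "cx", "cy" (pixels), "T" (4x4, takes a point from camera to world coordinates). Camera axes: x right, y down, z forward; pixel columns grow to the right and rows downward; lengths in m; the calibration is good to about 2 mm. The wrist camera is an equidistant fisheye: a pixel r from the principal point sees the ray r / f radians off the axis. A picture is of the moment at which its call begins: read the wrist's pose just before it. get_calibration takes no time and is no camera call; for the wrist camera it gives the pose at the moment of the call.
- env.sign_off(): hands the job in; it is judged then, once.
The state is a dict: "time_s": time; "qpos": joint angles; "joint_velocities": joint speeds; "effort": joint torques, N m; "tool_pos": TCP position; "tool_rot": TCP orientation; "force": force on the tool from outside, world axes, zero at the start; "wrist_torque": the same for the moment, N m; "grip_width": finger opening in m; "grasp_force": force on a finger pad.
Only numpy, scipy, OpenCV 4.12 (cv2) and the standard library are available. Lean on these libraries where they do the work, as an engineer would, in place of code of your own. Each camera call takes 0.05 s, during which the arm holds its last target. There are 200 camera calls.

## Task

Put the small clear dish flat into the open well of the white dark chamber, then slide the chamber's metal shutter towards the robot until it is fully home against the rubber buffers at both ends. The shutter sticks and jams askew in its track if one end runs ahead, so work it along by pushing its orange and green posts in turn; never press on the shutter with more than 15 N, and leave the other things on the bench alone.

Things in the scene. Friction and masses are not known exactly. Their poses are not given: they have to be found in the camera images.
- dish: clear round lidded dish, 56 mm across, 15 mm high, loose, 50 g; origin at the centre of its underside, z up. It starts on a blue pad 2 mm thick (110 x 90 mm).
- chamber: white low box fixed to the bench, 206 mm along its x, 292 mm along its y; origin on the bench, x points away from the robot along the track, y to the left. In its frame, mm: open well x -98 to -18, y -93 to +93, floor z 6, rim z 40, with two guide rails along it up to z 45; side walls y +-141 to +-146, up to z 54; sprung black rubber buffers at the near end, x -110 to -103, y +-103 to +-133, up to z 56.
- well_floor (a point): centre of the well's floor (chamber frame x -58, y 0, z 6 mm); axes as the chamber's.
- hood_top (a point): centre of the top of the fixed white hood under which the open shutter is parked: chamber frame x -10 to +88, y -75 to +75, top at z 61 mm, so fingers crossing from post to post over it must be lifted clear.
- shutter (a joint): slide of the shutter's middle towards the robot (chamber -x), m: 0 open, 0.082 home on the buffers. Metal plate 90 mm (x) by 244 mm (y), top at z 51 mm, 0.45 to 0.9 kg, resting on its track (2 to 5 N to drag it); the buffers yield 0.3 mm per N, up to 6 mm.
- shutter_skew (a joint): turn of the shutter, rad: 0 square to the track, positive counter-clockwise from above: the orange end is nearer the robot than the green end. Its play, about 0.04 to 0.08 rad either way, differs each time: a push on one post swings that end 9 to 19 mm ahead of the other, then the shutter wedges on its guide rails and the force rises some 2 N per mm. Pushing the other post frees it.
- post_orange (a point): top centre of the orange round post, 14 mm thick, 38 mm tall, fixed to the shutter at its left (+y) end, 112 mm from the middle; top at z 89 mm. Home at x -58 mm in the chamber frame (open: +24). Push it towards the robot from its far (+x) side.
- post_green (a point): the same for the green post at the right (-y) end, 112 mm from the middle.
- bottle_dark: bystander, loose: dark bottle with black cap; origin at the centre of its underside
- beaker: bystander, loose: clear beaker; origin at the centre of its underside
- bottle_red: bystander, loose: blue-capped bottle with red contents; origin at the centre of its underside
There are look-alikes about, which are no part of the job. Of the things shaped like the dish, the clear one is meant.

How it is judged:
By the outcome, as a careful person would: the job done as asked, in the order asked, and still so for the second after the job is handed in, with the robot touching nothing.
It also fails if it takes over 72 s, if anything falls off the work surface, if the arm or the gripper's body presses on something with over 40 N, if the wrist force passes 120 N, or if a joint passes its speed limit or range.

## Working session

There is one attempt and no reset: what is moved stays moved. The work goes in short steps, Python scripts to look and compute and a tool call to move; the robot and the scene stay as the last step left them, time stands still between calls to the robot, and variables do not carry over. Pictures are saved under pics/ and viewed, at most 10 in all, crops included, and the job is handed in when it is done.

Besides the shell and the picture viewer there is one more tool, called after "Emit:" by a JSON object that holds its "api" and its "payload", one argument or row to a line. drive_tool: Moves the arm, as the interface text tells. Its arguments: {"type":"object","properties":{"moves":{"type":"array"},"newtons":{"type":"number"}},"required":["moves"]}

```bash
ls; mkdir -p pics
cat > h.py <<'E'
from cell import env
import numpy as np, cv2
def shot(n, f):
    c=env.get_calibration(n); p,d=env.read_camera(n); cv2.imwrite('pics/'+f+'.png',p); np.savez('pics/'+f+'.npz',p=p,d=d,T=c['T'],k=[c['fx'],c['fy'],c['cx'],c['cy']]); return p,d,c
def load(f):
    z=np.load('pics/'+f+'.npz'); return z['p'],z['d'],z['T'],z['k']
def world(f,u,v,z=None):
    p,d,T,k=load(f); r=np.array([(u-k[2])/k[0],(v-k[3])/k[1],1.])
    if z is None:
        return (T@np.r_[r*d[int(v),int(u)],1])[:3]
    w=T[:3,:3]@r; return T[:3,3]+w*(z-T[2,3])/w[2]
E
python3 - <<'E'
from h import *
s=env.get_obs(); print({k:np.round(v,3) for k,v in s.items()})
for n in('scene','top'): p,d,c=shot(n,n+'0'); print(n,np.round(c['T'],3),c['fx'])
E
```

```text
pics
{'time_s': np.float64(0.0), 'qpos': array([68.19 , 18.44 , -4.016, 83.173,  1.296, 78.541, -3.26 ]), 'joint_velocities': array([ 0.051,  0.211,  0.034,  0.009, -0.167,  0.028, -0.063]), 'effort': array([-1.0000e-03, -4.9128e+01, -4.0400e-01, -3.1253e+01, -6.4000e-02,
        4.4000e-02,  0.0000e+00]), 'tool_pos': array([ 0.25 , -0.6  ,  0.243]), 'tool_rot': array([-1.79892e+02,  7.00000e-03,  2.26210e+01]), 'force': array([ 0.466, -0.571, -0.229]), 'wrist_torque': array([-0.04 , -0.025, -0.019]), 'grasp_force': np.float64(0.0), 'grip_width': np.float64(0.087)}
scene [[ 0.429  0.443 -0.787  1.412]
 [ 0.903 -0.223  0.367 -0.37 ]
 [-0.013 -0.869 -0.495  0.643]
 [ 0.     0.     0.     1.   ]] 446.2640112046493
top [[ 0.02  -0.981  0.192  0.332]
 [-1.    -0.021 -0.003  0.049]
 [ 0.007 -0.192 -0.981  1.232]
 [ 0.     0.     0.     1.   ]] 465.1752168464723
```

View pics/top0.png

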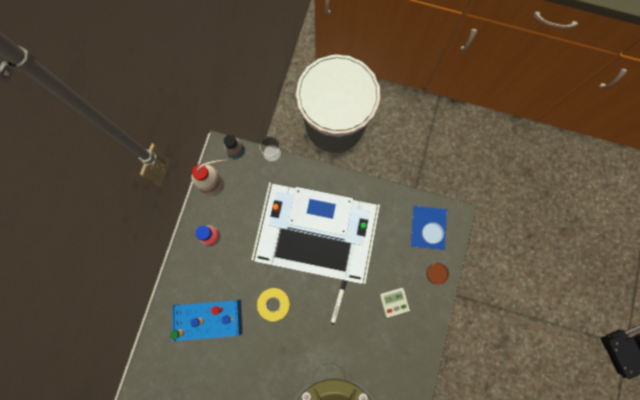

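View pics/scene0.png

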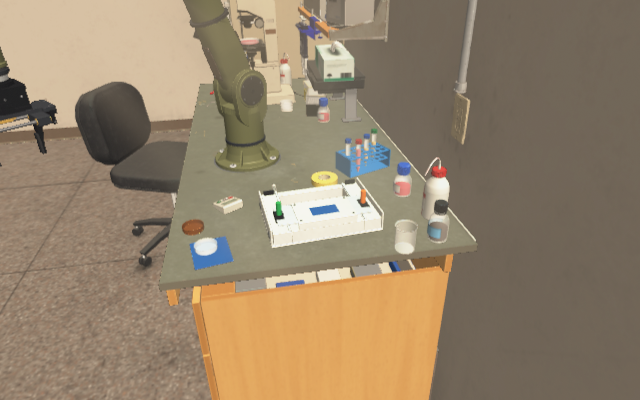

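Top view: the chamber is centred near (317,232), with the orange post at (276,208), the green post at (363,227) and the black well at (313,250). Dish candidates are the clear one on the blue pad at (432,233) and the brown one on the bench at (437,273). The beaker (271,150) and yellow tape (273,305) are also round but not dishes. I choose the clear one on the pad and will check it in a crop.

Run:
```python
from h import *
p,d,T,k=load('top0')
cv2.imwrite('pics/crop1.png',np.hstack([cv2.resize(p[170:300,240:390],None,fx=3,fy=3,interpolation=2)[:390],cv2.resize(p[195:295,395:475],None,fx=3.9,fy=3.9,interpolation=2)]))
hsv=cv2.cvtColor(p,cv2.COLOR_BGR2HSV)
for n,lo,hi,box in(('or',(5,150,150),(20,255,255),(265,290,195,225)),('gr',(45,120,60),(80,255,255),(350,375,215,240))):
    u0,u1,v0,v1=box; m=cv2.inRange(hsv[v0:v1,u0:u1],lo,hi); y,x=np.nonzero(m); u,v=x.mean()+u0,y.mean()+v0
    print(n,len(x),u,v,'z89',world('top0',u,v,.089).round(4), world('top0',u,v).round(4))
for u,v in((432,233),(420,215),(437,273)): print(u,v,world('top0',u,v).round(4))
```

```text
or 25 275.08 206.56 z89 [0.5306 0.1593 0.089 ] [0.5303 0.1591 0.091 ]
gr 31 362.5483870967742 225.1290322580645 z89 [ 0.4886 -0.059   0.089 ] [ 0.4889 -0.0592  0.0868]
432 233 [ 0.4814 -0.2482  0.018 ]
420 215 [ 0.5316 -0.2218 -0.0007]
437 273 [ 0.378  -0.2593  0.0151]
```

View pics/crop1.png

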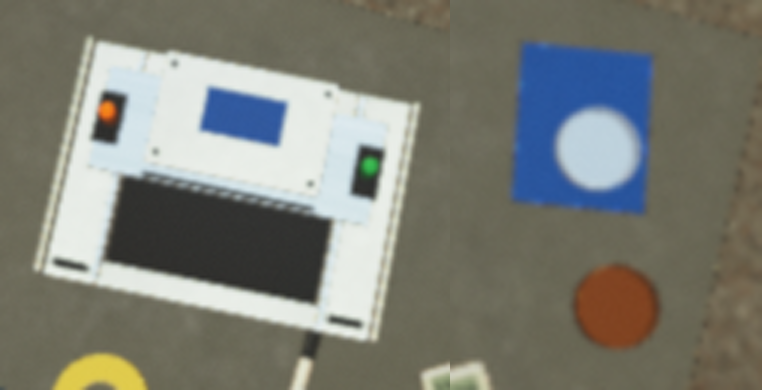

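Crop shows the clear (pale) dish on the blue pad, centred at about (433,233) in the full picture. The brown look-alike is a separate object at (437,273). Next I work out the chamber pose.

Run:
```python
from h import *
C=[world('top0',u,v,.054)[:2] for u,v in((270,182.7),(253.3,260),(379,204),(364.3,283.3))]
C=np.array(C); print(C.round(4)); lf,ln,rf,rn=C
print('len',np.linalg.norm(lf-ln),np.linalg.norm(rf-rn),np.linalg.norm(lf-rf),'ctr',C.mean(0))
for a in(lf-ln,rf-rn): print('yaw',np.degrees(np.arctan2(a[1],a[0])))
for a in(lf-rf,ln-rn): print('yaw',np.degrees(np.arctan2(-a[0],a[1])))
p,d,T,k=load('top0')
# dish: bright pixels on pad
m=((p[215:252,415:450].min(2)>120)*255).astype('uint8'); M=cv2.moments(m,True); u,v=415+M['m10']/M['m00'],215+M['m01']/M['m00']
print('dish',u,v,M['m00'],world('top0',u,v,.017))
# well rim dark
m=((p[:,:].max(2)<75)*255).astype('uint8'); n,l,s,c=cv2.connectedComponentsWithStats(m); i=l[250,313]; print(s[i])
r=cv2.minAreaRect(np.argwhere(l==i)[:,::-1].astype('f4')); print(r, world('top0',*r[0],.02))
```

```text
[[ 0.5993  0.1783]
 [ 0.3993  0.212 ]
 [ 0.5492 -0.1046]
 [ 0.3474 -0.0672]]
len 0.20274598380473416 0.20520385449134862 0.28727707926864626 ctr [0.47379291 0.05465029]
yaw -9.566837922168832
yaw -10.502508723812511
yaw -10.040657516507755
yaw -10.536657324423697
dish 432.37535816618913 232.83381088825215 349.0 [ 0.48198419 -0.24947749  0.017     ]
[ 276  230   74   40 1941]
((312.4088134765625, 249.2742462158203), (70.20284271240234, 27.85826873779297), 11.689369201660156) [0.43209465 0.06463108 0.02      ]
```

Emit:
{"api": "drive_tool", "payload": {
  "moves": [
    [[29, -19.5, 0], [0, 0, 0], 0],
    [[29, -19.5, 0], [0, 0, 0], 0],
    [[29, -19.5, 0], [0, 0, 0], 0],
    [[29, -19.5, 0], [0, 0, 0], 0],
    [[29, -19.5, 0], [0, 0, 0], 0],
    [[29, -19.5, 0], [0, 0, 0], 0],
    [[29, -19.5, 0], [0, 0, 0], 0],
    [[29, -19.5, 0], [0, 0, 0], 0],
    [[29, -19.5, 0], [0, 0, 0], 0],
    [[29, -19.5, 0], [0, 0, 0], 0],
    [[29, -19.5, 0], [0, 0, 0], 0],
    [[29, -19.5, 0], [0, 0, 0], 0]
  ]
}}

```text
time_s: 1.1
tool_pos: [0.4816, -0.2485, 0.2443]
tool_rot: [-180.0, 0.0, 22.6]
force: [-0.1, 0.3, 0.5]
grip_width: 0.0862
grasp_force: 0.0
```

Emit:
{"api": "drive_tool", "payload": {
  "moves": [
    [[0, 0, 20], [0, 0, 0.0963], 0],
    [[0, 0, 20], [0, 0, 0.0963], 0],
    [[0, 0, 20], [0, 0, 0.0963], 0],
    [[0, 0, 20], [0, 0, 0.0963], 0],
    [[0, 0, 20], [0, 0, 0.0963], 0],
    [[0, 0, 20], [0, 0, 0.0963], 0],
    [[0, 0, 0], [0, 0, 0], 0],
    [[0, 0, 0], [0, 0, 0], 0]
  ]
}}

```text
time_s: 1.77
tool_pos: [0.4803, -0.2497, 0.1235]
tool_rot: [-179.9, 0.2, -10.3]
force: [-0.3, 0.5, 0.4]
grip_width: 0.0873
grasp_force: 0.0
```

Run:
```python
from h import *
p,d,c=shot('wrist','wrist1'); k=load('wrist1')[3]; T=np.array(c['T'])
print(T.round(3),k.round(1))
# bright, low-sat pixels with height ~17 mm
v,u=np.mgrid[0:400,0:640].astype(float); x,y=u-k[2],v-k[3]; r=np.hypot(x,y)+1e-9; th=r/k[0]
X=np.stack([d*np.tan(th)*x/r,d*np.tan(th)*y/r,d,np.ones_like(d)],-1)@T.T
np.save('pics/w1.npy',X)
m=(abs(X[...,2]-.017)<.006)&(np.hypot(X[...,0]-.482,X[...,1]+.2495)<.05)
n,l,s,cc=cv2.connectedComponentsWithStats((m*255).astype('uint8')); print(s,cc)
P=X[m]; print(P.min(0),P.max(0),np.median(P,0),(P.min(0)+P.max(0))/2)
```

```text
[[-0.18  -0.945 -0.272  0.555]
 [-0.984  0.173  0.05  -0.262]
 [-0.001  0.276 -0.961  0.264]
 [ 0.     0.     0.     1.   ]] [309.7 309.7 317.2 195.5]
[[     0      0    640    400 252593]
 [   287    164     67     65   3407]] [[319.48708792 199.54128182]
 [320.45729381 196.43938949]]
[ 0.45506319 -0.27961105  0.0111083   1.        ] [ 0.51072997 -0.22393724  0.02018327  1.        ] [ 0.48398218 -0.25217498  0.01753271  1.        ] [ 0.48289658 -0.25177415  0.01564578  1.        ]
```

View pics/wrist1.png

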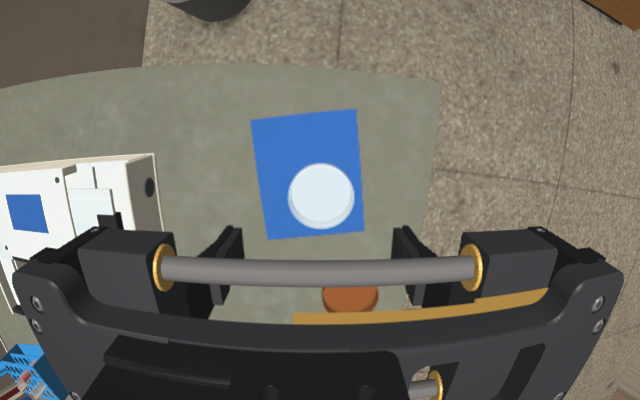

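The wrist picture shows the clear dish at (320,196) on the pad, between the open fingers, with the brown one at (350,295). Centre is about (0.4825, -0.2505), so I descend and grip.

Emit:
{"api": "drive_tool", "payload": {
  "moves": [
    [[2, 1, 30], [0, 0, 0], 0],
    [[0, 0, 30], [0, 0, 0], 0],
    [[0, 0, 25], [0, 0, 0], 0],
    [[0, 0, 12], [0, 0, 0], 0],
    [[0, 0, 0], [0, 0, 0], 0],
    [[0, 0, 0], [0, 0, 0], 0]
  ]
}}

```text
time_s: 2.32
tool_pos: [0.4838, -0.2519, 0.0286]
tool_rot: [180.0, -0.1, -10.4]
force: [-0.5, -0.5, -0.1]
grip_width: 0.0871
grasp_force: 0.0
```

Emit:
{"api": "drive_tool", "payload": {
  "moves": [
    [[0, 0, 0], [0, 0, 0], 0.3],
    [[0, 0, 0], [0, 0, 0], 0.5],
    [[0, 0, 0], [0, 0, 0], 0.6],
    [[0, 0, 0], [0, 0, 0], 0.6],
    [[0, 0, 0], [0, 0, 0], 0.6],
    [[0, 0, 0], [0, 0, 0], 0.6]
  ],
  "newtons": 12
}}

```text
time_s: 2.82
tool_pos: [0.4831, -0.2516, 0.0279]
tool_rot: [180.0, -0.0, -10.5]
force: [0.5, -1.5, 0.1]
grip_width: 0.0551
grasp_force: 0.5
```

Emit:
{"api": "drive_tool", "payload": {
  "moves": [
    [[0, 0, 0], [0, 0, 0], 0.7],
    [[0, 0, 0], [0, 0, 0], 0.7],
    [[0, 0, 0], [0, 0, 0], 0.7],
    [[0, 0, -10], [0, 0, 0], 0.7],
    [[0, 0, -25], [0, 0, 0], 0.7],
    [[0, 0, -35], [0, 0, 0], 0.7],
    [[0, 0, -35], [0, 0, 0], 0.7],
    [[0, 0, 0], [0, 0, 0], 0.7]
  ],
  "newtons": 12
}}

```text
time_s: 3.48
tool_pos: [0.4873, -0.2532, 0.1403]
tool_rot: [179.8, -0.7, -10.5]
force: [1.8, -0.5, 0.6]
grip_width: 0.0522
grasp_force: 12.0
```

Emit:
{"api": "drive_tool", "payload": {
  "moves": [
    [[0, -15, -8], [0, 0, 0], 0.7],
    [[-11, -30, 0], [0, 0, 0], 0.7],
    [[-11, -30, 0], [0, 0, 0], 0.7],
    [[-11, -30, 0], [0, 0, 0], 0.7],
    [[-11, -30, 0], [0, 0, 0], 0.7],
    [[-11, -30, 0], [0, 0, 0], 0.7],
    [[-11, -30, 0], [0, 0, 0], 0.7],
    [[-11, -30, 0], [0, 0, 0], 0.7],
    [[-11, -30, 0], [0, 0, 0], 0.7],
    [[-11, -30, 0], [0, 0, 0], 0.7],
    [[-4, -15, 0], [0, 0, 0], 0.7],
    [[0, 0, 0], [0, 0, 0], 0.7]
  ]
}}

```text
time_s: 4.48
tool_pos: [0.4346, 0.0673, 0.1403]
tool_rot: [-180.0, 0.1, -10.0]
force: [-1.3, -0.6, 0.2]
grip_width: 0.052
grasp_force: 12.0
```

Run:
```python
from h import *
s=env.get_obs(); print({k:np.round(s[k],3) for k in('tool_pos','tool_rot','grip_width','grasp_force','qpos','force')})
p,d,c=shot('wrist','wrist2'); k=load('wrist2')[3]; T=np.array(c['T'])
v,u=np.mgrid[0:400,0:640].astype(float); x,y=u-k[2],v-k[3]; r=np.hypot(x,y)+1e-9; th=r/k[0]
X=np.stack([d*np.tan(th)*x/r,d*np.tan(th)*y/r,d,np.ones_like(d)],-1)@T.T
np.save('pics/w2.npy',X)
```

```text
{'tool_pos': array([0.435, 0.067, 0.14 ]), 'tool_rot': array([-1.79958e+02,  7.50000e-02, -1.00450e+01]), 'grip_width': np.float64(0.052), 'grasp_force': np.float64(11.999), 'qpos': array([  23.995,   -1.463,  -35.378,  117.871,   -1.022,   63.38 ,
       -110.96 ]), 'force': array([-1.345, -0.598,  0.154])}
```

View pics/wrist2.png

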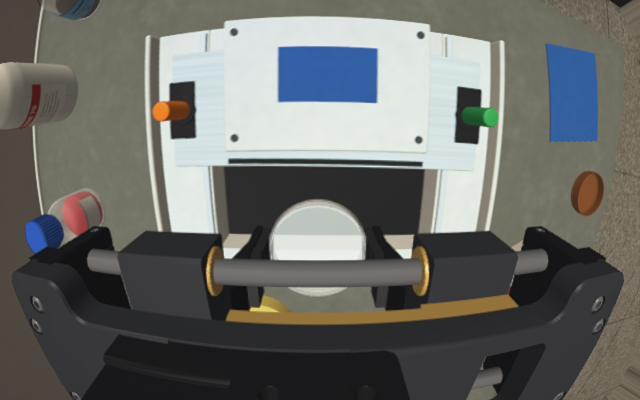

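The dish is held level at (318,248) over the well, with orange post top at (168,110), green at (485,116) and the hood between them. I fit the hood top rectangle to refine the chamber pose.

Run:
```python
from h import *
X=np.load('pics/w2.npy'); p,d,T,k=load('wrist2'); v,u=np.mgrid[0:400,0:640]
def ray(u,v,z):
    x,y=u-k[2],v-k[3]; r=np.hypot(x,y); th=r/k[0]; w=T[:3,:3]@[np.sin(th)*x/r,np.sin(th)*y/r,np.cos(th)]; return (T[:3,3]+w*(z-T[2,3])/w[2]).round(4)
m=(u>215)&(u<445)&(v>5)&(v<175)&(abs(X[...,2]-.061)<.004)
r=cv2.minAreaRect((X[m][:,:2]*1000).astype('f4')); print('hood mm',r, np.median(X[m][:,2]))
c=np.array(r[0])
for u_,v_ in((225,20),(434,29),(223,150),(428,153)): print(ray(u_,v_,.061))
print('well far corners z40',ray(226,167,.04),ray(438,168,.04))
```

```text
hood mm ((527.1536865234375, 45.38378143310547), (150.51504516601562, 98.63275909423828), 79.47599029541016) 0.06142816622272686
[0.5888 0.1083 0.061 ]
[ 0.5573 -0.0407  0.061 ]
[0.4937 0.128  0.061 ]
[ 0.4653 -0.0211  0.061 ]
well far corners z40 [0.4781 0.1357 0.04  ] [ 0.4472 -0.0361  0.04  ]
```

Emit:
{"api": "drive_tool", "payload": {
  "moves": [
    [[-1, 4, 20], [0, 0, 0], 0.7],
    [[0, 0, 25], [0, 0, 0], 0.7],
    [[0, 0, 25], [0, 0, 0], 0.7],
    [[0, 0, 18], [0, 0, 0], 0.7],
    [[0, 0, 12], [0, 0, 0], 0.7],
    [[0, 0, 0], [0, 0, 0], 0.7],
    [[0, 0, 0], [0, 0, 0], 0.7]
  ]
}}

```text
time_s: 5.12
tool_pos: [0.4338, 0.0576, 0.0399]
tool_rot: [180.0, 0.1, -10.6]
force: [0.2, -0.5, -0.6]
grip_width: 0.0516
grasp_force: 12.0
```

Emit:
{"api": "drive_tool", "payload": {
  "moves": [
    [[0, 0, 4], [0, 0, 0], 0.7],
    [[0, 0, 2], [0, 0, 0], 0.7],
    [[0, 0, 1], [0, 0, 0], 0.7],
    [[0, 0, 0], [0, 0, 0], 0.7]
  ]
}}

```text
time_s: 5.45
tool_pos: [0.4348, 0.0583, 0.0338]
tool_rot: [180.0, -0.0, -10.5]
force: [-1.0, 0.7, -0.6]
grip_width: 0.0523
grasp_force: 12.0
```

Emit:
{"api": "drive_tool", "payload": {
  "moves": [
    [[0, 0, 1], [0, 0, 0], 0.7],
    [[0, 0, 0.5], [0, 0, 0], 0.7],
    [[0, 0, 0], [0, 0, 0], 0.7]
  ]
}}

```text
time_s: 5.7
tool_pos: [0.4346, 0.0584, 0.0321]
tool_rot: [180.0, -0.0, -10.5]
force: [0.2, -0.2, 0.0]
grip_width: 0.0525
grasp_force: 12.0
```

Emit:
{"api": "drive_tool", "payload": {
  "moves": [
    [[0, 0, 0.7], [0, 0, 0], 0.7],
    [[0, 0, 0], [0, 0, 0], 0.5],
    [[0, 0, 0], [0, 0, 0], 0.3],
    [[0, 0, 0], [0, 0, 0], 0.1],
    [[0, 0, 0], [0, 0, 0], 0.1],
    [[0, 0, -15], [0, 0, 0], 0.1],
    [[0, 0, -25], [0, 0, 0], 0.1],
    [[0, 0, -30], [0, 0, 0], 0.3],
    [[0, 0, -30], [0, 0, 0], 0.6],
    [[0, 0, -10], [0, 0, 0], 1.0],
    [[0, 0, 0], [0, 0, 0], 1.0]
  ]
}}

```text
time_s: 6.62
tool_pos: [0.4367, 0.0586, 0.1439]
tool_rot: [-180.0, -0.3, -10.5]
force: [-0.4, 0.1, -0.4]
grip_width: 0.0593
grasp_force: 0.0
```

Run:
```python
from h import *
p,d,c=shot('wrist','wrist3'); k=load('wrist3')[3]; T=np.array(c['T'])
v,u=np.mgrid[0:400,0:640].astype(float); x,y=u-k[2],v-k[3]; r=np.hypot(x,y)+1e-9; th=r/k[0]
X=np.stack([d*np.tan(th)*x/r,d*np.tan(th)*y/r,d,np.ones_like(d)],-1)@T.T
o=np.array([.4878,.0525]); a=np.radians(-10.5); R=np.array([[np.cos(a),-np.sin(a)],[np.sin(a),np.cos(a)]])
L=(X[...,:2]-o)@R
m=(abs(X[...,2]-.021)<.005)&(L[...,0]>-.1)&(L[...,0]<-.018)&(abs(L[...,1])<.09)&(p.min(2)>90)
print(m.sum(),(L[m].min(0)+L[m].max(0))/2,L[m].min(0),L[m].max(0),np.median(X[m][:,2]))
# plane tilt
q=X[m]; A=np.c_[q[:,:2],np.ones(len(q))]; print(np.linalg.lstsq(A,q[:,2],rcond=None)[0])
```

```text
3524 [-6.34787226e-02 -6.12029551e-05] [-0.09833866 -0.08999086] [-0.02861878  0.08986846] 0.02152995648451997
[ 0.00428629 -0.00385183  0.01983944]
```

View pics/wrist3.png

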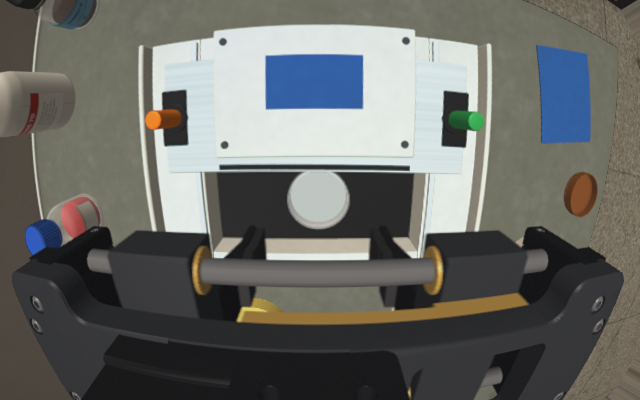

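The dish lies flat in the well, at (318,198), with its top at z 21.5 mm as expected. Before working the posts I check bench heights around their paths for gripper-body clearance.

```bash
cat >> h.py <<'E'
O=np.array([.4878,.0525]); a=np.radians(-10.5); R=np.array([[np.cos(a),-np.sin(a)],[np.sin(a),np.cos(a)]])
def loc(P): return (np.asarray(P)[...,:2]-O)@R
def posts():
    """post-top centres in chamber frame, mm, from the top camera (None if hidden)"""
    s=env.get_obs(); c=env.get_calibration('top'); p,d=env.read_camera('top'); T=np.array(c['T']); h=cv2.cvtColor(p,cv2.COLOR_BGR2HSV); out=[]
    for lo,hi,ys in(((5,150,150),(20,255,255),112),((45,120,60),(80,255,255),-112)):
        m=cv2.inRange(h,lo,hi); v,u=np.nonzero(m); r=np.c_[(u-c['cx'])/c['fx'],(v-c['cy'])/c['fy'],np.ones(len(u))]@T[:3,:3].T
        W=T[:3,3]+r*((.089-T[2,3])/r[:,2])[:,None]; l=loc(W)*1000; k=(abs(l[:,1]-ys)<15)&(l[:,0]>-90)&(l[:,0]<50)
        out.append((k.sum(),*l[k].mean(0).round(1)) if k.sum()>3 else None)
    t=loc(s['tool_pos'])*1000; print('orange,green',out,'tcp',t.round(1),'z',np.round(s['tool_pos'][2]*1000,1),'F local',(s['force'][:2]@R).round(1),'t',s['time_s'])
E
python3 - <<'E'
from h import *
p,d,T,k=load('top0'); v,u=np.mgrid[0:400,0:640]
X=np.stack([(u-k[2])/k[0]*d,(v-k[3])/k[1]*d,d,np.ones_like(d)],-1)@T.T
l=loc(X)*1000; z=X[...,2]*1000
for y0 in(110,150,180,200,220,240,260,280):
    print(y0,[int(z[(l[...,0]>x)&(l[...,0]<=x+30)&(l[...,1]>y0)&(l[...,1]<y0+20)&(z<300)].max(initial=-9)) for x in range(-120,150,30)])
posts()
E
```

```text
110 [58, 46, 46, 55, 92, 56, 53, 8, 6]
150 [5, 5, 6, 5, 5, 5, 6, 6, 8]
180 [6, 5, 6, 5, 5, 6, 6, 7, 4]
200 [6, 7, 7, 7, 7, 6, 5, 8, 6]
220 [7, 6, 6, 7, 6, 7, 6, 6, 41]
240 [64, 102, 63, 8, 6, 9, 172, 171, 108]
260 [101, 104, 98, 5, 4, 112, 183, 171, 107]
280 [61, 102, 4, 6, 91, 147, 184, 100, 7]
orange,green [(np.int64(25), np.float64(22.7), np.float64(112.8)), (np.int64(34), np.float64(20.7), np.float64(-109.7))] tcp [-52.7  -3.8] z 141.9 F local [-0.7 -0.2] t 6.6667
```

Emit:
{"api": "drive_tool", "payload": {
  "moves": [
    [[23, -23, 0], [0, 0, 0], 1],
    [[23, -23, 0], [0, 0, 0], 1],
    [[23, -23, 0], [0, 0, 0], 1],
    [[23, -23, 0], [0, 0, 0], 1],
    [[22, -24, 0], [0, 0, 0], 1],
    [[0, 0, 0], [0, -0.1, 0], 1],
    [[0, 0, 0], [0, -0.1, 0], 1],
    [[5, 0, 25], [0, 0, 0], 1],
    [[5, 0, 25], [0, 0, 0], 1],
    [[0, 0, 0], [0, 0, 0], 1],
    [[0, 0, 0], [0, 0, 0], 1]
  ]
}}

```text
time_s: 7.63
tool_pos: [0.5652, 0.1515, 0.0872]
tool_rot: [179.9, 11.8, -10.5]
force: [1.2, 1.1, 1.0]
grip_width: 0.0008
grasp_force: 0.0
```

Run:
```python
from h import *
posts(); s=env.get_obs(); print(s['tool_rot'],s['qpos'].round(1),s['force'].round(2),s['grip_width'])
```

```text
orange,green [(np.int64(25), np.float64(22.7), np.float64(112.8)), (np.int64(4), np.float64(26.1), np.float64(-113.5))] tcp [ 58.  111.5] z 87.2 F local [1.  1.3] t 7.6333
[179.96405719  11.63543365 -10.44758336] [  13.1   30.   -36.4   92.2   11.7   73.6 -125.8] [ 0.56 -0.16  0.54] 0.00040386467265372144
```

Emit:
{"api": "drive_tool", "payload": {
  "moves": [
    [[-0.8, 0, -4], [0, 0, 0], 1],
    [[-4.9, 0, 1], [0, 0, 0], 1],
    [[-3.9, 0, 0.8], [0, 0, 0], 1],
    [[-2, 0, 0.4], [0, 0, 0], 1],
    [[-2, 0, 0.4], [0, 0, 0], 1],
    [[0, 0, 0], [0, 0, 0], 1]
  ]
}}

```text
time_s: 8.18
tool_pos: [0.5544, 0.1543, 0.0949]
tool_rot: [180.0, 11.4, -10.5]
force: [0.4, 0.4, 0.1]
grip_width: 0.0007
grasp_force: 0.0
```

Emit:
{"api": "drive_tool", "payload": {
  "moves": [
    [[-2, 0, 0.4], [0, 0, 0], 1],
    [[-2, 0, 0.4], [0, 0, 0], 1],
    [[0, 0, 0], [0, 0, 0], 1]
  ]
}}

```text
time_s: 8.43
tool_pos: [0.5509, 0.1548, 0.0945]
tool_rot: [180.0, 11.4, -10.5]
force: [0.9, 0.1, 0.2]
grip_width: 0.0005
grasp_force: 0.2
```

Run:
```python
from h import *
posts()
```

```text
orange,green [(np.int64(23), np.float64(22.0), np.float64(112.9)), (np.int64(36), np.float64(21.2), np.float64(-109.7))] tcp [ 43.4 112.1] z 94.5 F local [0.9 0.3] t 8.4333
```

Emit:
{"api": "drive_tool", "payload": {
  "moves": [
    [[-1.6, 0, 2.4], [0, 0, 0], 1],
    [[-2, 0, 0.4], [0, 0, 0], 1],
    [[-2, 0, 0.4], [0, 0, 0], 1]
  ]
}}

```text
time_s: 8.73
tool_pos: [0.5459, 0.1558, 0.0927]
tool_rot: [-180.0, 11.3, -10.5]
force: [3.8, -0.9, 1.5]
grip_width: 0.001
grasp_force: 2.0
```

Emit:
{"api": "drive_tool", "payload": {
  "moves": [
    [[-2, 0, 0.4], [0, 0, 0], 1],
    [[0, 0, 0], [0, 0, 0], 1]
  ]
}}

```text
time_s: 8.9
tool_pos: [0.5425, 0.1565, 0.0926]
tool_rot: [180.0, 11.5, -10.5]
force: [1.9, -0.3, 2.6]
grip_width: 0.0002
grasp_force: 1.3
```

Run:
```python
from h import *
posts()
```

```text
orange,green [(np.int64(22), np.float64(13.8), np.float64(112.6)), (np.int64(36), np.float64(21.2), np.float64(-109.7))] tcp [ 34.8 112.3] z 92.6 F local [1.9 0.1] t 8.9
```

Emit:
{"api": "drive_tool", "payload": {
  "moves": [
    [[15, 0, -11], [0, 0, 0], 1],
    [[0, 37, 0], [0, 0, 0], 1],
    [[0, 38, 0], [0, 0, 0], 1],
    [[0, 37, 0], [0, 0, 0], 1],
    [[0, 38, 0], [0, 0, 0], 1],
    [[0, 37, 0], [0, 0, 0], 1],
    [[0, 37, 0], [0, 0, 0], 1],
    [[0, 0, 0], [0, 0, 0], 1],
    [[1.6, 0, 7.8], [0, 0, 0], 1],
    [[0, 0, 0], [0, 0, 0], 1]
  ]
}}

```text
time_s: 9.78
tool_pos: [0.5169, -0.0658, 0.0905]
tool_rot: [-179.9, 11.7, -10.5]
force: [-0.9, 0.6, 0.6]
grip_width: 0.0006
grasp_force: 0.0
```

Run:
```python
from h import *
posts()
```

```text
orange,green [(np.int64(26), np.float64(14.5), np.float64(112.0)), (np.int64(36), np.float64(21.2), np.float64(-109.7))] tcp [  50.2 -111. ] z 90.5 F local [-1.   0.4] t 9.7833
```

Emit:
{"api": "drive_tool", "payload": {
  "moves": [
    [[-3.9, 0, 0.8], [0, 0, 0], 1],
    [[-2.9, 0, 0.6], [0, 0, 0], 1],
    [[-2.9, 0, 0.6], [0, 0, 0], 1],
    [[-2.9, 0, 0.6], [0, 0, 0], 1],
    [[-2, 0, 0.4], [0, 0, 0], 1]
  ]
}}

```text
time_s: 10.25
tool_pos: [0.5045, -0.0636, 0.0925]
tool_rot: [-180.0, 11.3, -10.4]
force: [3.6, -0.1, -1.5]
grip_width: 0.0008
grasp_force: 1.2
```

Emit:
{"api": "drive_tool", "payload": {
  "moves": [
    [[-2.9, 0, 0.6], [0, 0, 0], 1],
    [[-2.9, 0, 0.6], [0, 0, 0], 1],
    [[-2, 0, 0.4], [0, 0, 0], 1]
  ]
}}

```text
time_s: 10.5
tool_pos: [0.4963, -0.0625, 0.0925]
tool_rot: [-180.0, 11.4, -10.5]
force: [3.9, 1.5, -0.0]
grip_width: 0.0004
grasp_force: 1.4
```

Run:
```python
from h import *
posts()
```

```text
orange,green [(np.int64(25), np.float64(14.6), np.float64(111.7)), (np.int64(33), np.float64(9.1), np.float64(-111.2))] tcp [  29.3 -111.5] z 92.5 F local [3.6 2.2] t 10.5
```

Emit:
{"api": "drive_tool", "payload": {
  "moves": [
    [[-2.9, 0, 0.6], [0, 0, 0], 1],
    [[0, 0, 0], [0, 0, 0], 1],
    [[15, 0, -11], [0, 0, 0], 1],
    [[0, -37, 0], [0, 0, 0], 1],
    [[0, -38, 0], [0, 0, 0], 1],
    [[0, -37, 0], [0, 0, 0], 1],
    [[0, -38, 0], [0, 0, 0], 1],
    [[0, -37, 0], [0, 0, 0], 1],
    [[0, -37, 0], [0, 0, 0], 1],
    [[0, 0, 0], [0, 0, 0], 1],
    [[1.6, 0, 7.8], [0, 0, 0], 1],
    [[0, 0, 0], [0, 0, 0], 1]
  ]
}}

```text
time_s: 11.55
tool_pos: [0.5491, 0.1535, 0.09]
tool_rot: [179.8, 11.7, -10.5]
force: [-0.8, -1.0, -1.8]
grip_width: 0.0004
grasp_force: 0.0
```

Emit:
{"api": "drive_tool", "payload": {
  "moves": [
    [[-3.9, 0, 0.8], [0, 0, 0], 1],
    [[-2.9, 0, 0.6], [0, 0, 0], 1],
    [[-2.9, 0, 0.6], [0, 0, 0], 1],
    [[-2.9, 0, 0.6], [0, 0, 0], 1],
    [[-2, 0, 0.4], [0, 0, 0], 1]
  ]
}}

```text
time_s: 11.97
tool_pos: [0.5363, 0.1565, 0.0921]
tool_rot: [180.0, 11.4, -10.6]
force: [2.4, -1.6, -2.1]
grip_width: 0.0003
grasp_force: 1.2
```

Run:
```python
from h import *
posts()
```

```text
orange,green [(np.int64(20), np.float64(7.9), np.float64(112.6)), (np.int64(35), np.float64(4.3), np.float64(-109.7))] tcp [ 28.7 111.1] z 92.1 F local [ 2.7 -1.1] t 11.9667
```

Emit:
{"api": "drive_tool", "payload": {
  "moves": [
    [[-2.9, 0, 0.6], [0, 0, 0], 1],
    [[-2.9, 0, 0.6], [0, 0, 0], 1],
    [[-2.9, 0, 0.6], [0, 0, 0], 1]
  ]
}}

```text
time_s: 12.27
tool_pos: [0.5276, 0.1589, 0.0921]
tool_rot: [180.0, 11.4, -10.5]
force: [2.8, -1.6, -0.4]
grip_width: 0.0005
grasp_force: 1.7
```

Emit:
{"api": "drive_tool", "payload": {
  "moves": [
    [[-2.9, 0, 0.6], [0, 0, 0], 1],
    [[0, 0, 0], [0, 0, 0], 1]
  ]
}}

```text
time_s: 12.43
tool_pos: [0.5236, 0.1599, 0.0921]
tool_rot: [180.0, 11.5, -10.5]
force: [1.0, -2.1, 0.1]
grip_width: 0.0005
grasp_force: 0.7
```

Run:
```python
from h import *
posts()
```

```text
orange,green [(np.int64(19), np.float64(-6.3), np.float64(112.4)), (np.int64(33), np.float64(5.1), np.float64(-109.7))] tcp [ 15.6 112.1] z 92.1 F local [ 1.4 -1.9] t 12.4333
```

Emit:
{"api": "drive_tool", "payload": {
  "moves": [
    [[16, 0, -11.5], [0, 0, 0], 1],
    [[0, 37, 0], [0, 0, 0], 1],
    [[0, 38, 0], [0, 0, 0], 1],
    [[0, 37, 0], [0, 0, 0], 1],
    [[0, 38, 0], [0, 0, 0], 1],
    [[0, 37, 0], [0, 0, 0], 1],
    [[0, 37, 0], [0, 0, 0], 1],
    [[0, 0, 0], [0, 0, 0], 1],
    [[1.6, 0, 7.8], [0, 0, 0], 1],
    [[-3.9, 0, 0.8], [0, 0, 0], 1],
    [[-2.9, 0, 0.6], [0, 0, 0], 1],
    [[-2.9, 0, 0.6], [0, 0, 0], 1]
  ]
}}

```text
time_s: 13.48
tool_pos: [0.492, -0.0602, 0.0918]
tool_rot: [-179.9, 11.4, -10.3]
force: [1.6, -0.8, -1.6]
grip_width: 0.0007
grasp_force: 1.3
```

Emit:
{"api": "drive_tool", "payload": {
  "moves": [
    [[-2.9, 0, 0.6], [0, 0, 0], 1],
    [[-2.9, 0, 0.6], [0, 0, 0], 1],
    [[-2.9, 0, 0.6], [0, 0, 0], 1],
    [[-2, 0, 0.4], [0, 0, 0], 1]
  ]
}}

```text
time_s: 13.82
tool_pos: [0.4807, -0.0593, 0.0922]
tool_rot: [-180.0, 11.4, -10.4]
force: [3.2, 1.3, -0.5]
grip_width: 0.0007
grasp_force: 1.2
```

Run:
```python
from h import *
posts()
```

```text
orange,green [(np.int64(25), np.float64(-5.0), np.float64(111.9)), (np.int64(32), np.float64(-7.5), np.float64(-110.5))] tcp [  13.4 -111.2] z 92.2 F local [3.  1.9] t 13.8167
```

Emit:
{"api": "drive_tool", "payload": {
  "moves": [
    [[-2.9, 0, 0.6], [0, 0, 0], 1],
    [[-2.9, 0, 0.6], [0, 0, 0], 1],
    [[-2, 0, 0.4], [0, 0, 0], 1]
  ]
}}

```text
time_s: 14.12
tool_pos: [0.4731, -0.0581, 0.0922]
tool_rot: [-180.0, 11.4, -10.5]
force: [3.5, 0.9, -0.9]
grip_width: 0.0009
grasp_force: 1.6
```

Emit:
{"api": "drive_tool", "payload": {
  "moves": [
    [[17, 0, -11.7], [0, 0, 0], 1],
    [[0, -37, 0], [0, 0, 0], 1],
    [[0, -38, 0], [0, 0, 0], 1],
    [[0, -37, 0], [0, 0, 0], 1],
    [[0, -38, 0], [0, 0, 0], 1],
    [[0, -37, 0], [0, 0, 0], 1],
    [[0, -37, 0], [0, 0, 0], 1],
    [[0, 0, 0], [0, 0, 0], 1],
    [[1.6, 0, 7.8], [0, 0, 0], 1],
    [[-3.9, 0, 0.8], [0, 0, 0], 1],
    [[-2.9, 0, 0.6], [0, 0, 0], 1],
    [[-2.9, 0, 0.6], [0, 0, 0], 1]
  ]
}}

```text
time_s: 15.12
tool_pos: [0.5227, 0.1578, 0.0915]
tool_rot: [179.9, 11.4, -10.7]
force: [2.4, -1.5, -1.7]
grip_width: 0.0005
grasp_force: 1.5
```

Emit:
{"api": "drive_tool", "payload": {
  "moves": [
    [[-2.9, 0, 0.6], [0, 0, 0], 1],
    [[-2.9, 0, 0.6], [0, 0, 0], 1],
    [[-2.9, 0, 0.6], [0, 0, 0], 1]
  ]
}}

```text
time_s: 15.37
tool_pos: [0.5141, 0.1607, 0.0922]
tool_rot: [180.0, 11.4, -10.6]
force: [2.3, -1.3, -2.5]
grip_width: 0.0004
grasp_force: 1.2
```

Run:
```python
from h import *
posts()
```

```text
orange,green [(np.int64(19), np.float64(-14.8), np.float64(112.8)), (np.int64(33), np.float64(-16.3), np.float64(-109.4))] tcp [  6.2 111.2] z 92.2 F local [ 2.5 -0.8] t 15.3667
```

Emit:
{"api": "drive_tool", "payload": {
  "moves": [
    [[-2.9, 0, 0.6], [0, 0, 0], 1],
    [[-2.9, 0, 0.6], [0, 0, 0], 1],
    [[-2.9, 0, 0.6], [0, 0, 0], 1],
    [[-2, 0, 0.4], [0, 0, 0], 1]
  ]
}}

```text
time_s: 15.75
tool_pos: [0.5032, 0.1631, 0.0922]
tool_rot: [179.9, 11.4, -10.5]
force: [3.3, -3.5, -0.4]
grip_width: 0.0003
grasp_force: 1.8
```

Emit:
{"api": "drive_tool", "payload": {
  "moves": [
    [[16, 0, -11.5], [0, 0, 0], 1],
    [[0, 37, 0], [0, 0, 0], 1],
    [[0, 38, 0], [0, 0, 0], 1],
    [[0, 37, 0], [0, 0, 0], 1],
    [[0, 38, 0], [0, 0, 0], 1],
    [[0, 37, 0], [0, 0, 0], 1],
    [[0, 37, 0], [0, 0, 0], 1],
    [[0, 0, 0], [0, 0, 0], 1],
    [[1.6, 0, 7.8], [0, 0, 0], 1],
    [[-3.9, 0, 0.8], [0, 0, 0], 1],
    [[-2.9, 0, 0.6], [0, 0, 0], 1],
    [[-2.9, 0, 0.6], [0, 0, 0], 1]
  ]
}}

```text
time_s: 16.75
tool_pos: [0.4708, -0.0563, 0.092]
tool_rot: [-180.0, 11.4, -10.3]
force: [1.7, -0.9, -1.8]
grip_width: 0.0005
grasp_force: 1.3
```

Emit:
{"api": "drive_tool", "payload": {
  "moves": [
    [[-2.9, 0, 0.6], [0, 0, 0], 1],
    [[-2.9, 0, 0.6], [0, 0, 0], 1],
    [[-2.9, 0, 0.6], [0, 0, 0], 1],
    [[-2.9, 0, 0.6], [0, 0, 0], 1]
  ]
}}

```text
time_s: 17.08
tool_pos: [0.4587, -0.0553, 0.0922]
tool_rot: [-180.0, 11.4, -10.4]
force: [2.8, 0.2, -0.3]
grip_width: 0.0002
grasp_force: 1.2
```

Run:
```python
from h import *
posts(); print(env.get_obs()['qpos'].round(1))
```

```text
orange,green [(np.int64(26), np.float64(-25.8), np.float64(112.2)), (np.int64(30), np.float64(-29.6), np.float64(-111.5))] tcp [  -9.  -111.3] z 92.2 F local [2.7 0.7] t 17.0833
[  35.5   15.   -34.6  109.4    7.    69.7 -102.6]
```

Emit:
{"api": "drive_tool", "payload": {
  "moves": [
    [[-2.9, 0, 0.6], [0, 0, 0], 1],
    [[-2.9, 0, 0.6], [0, 0, 0], 1],
    [[0, 0, 0], [0, 0, 0], 1]
  ]
}}

```text
time_s: 17.38
tool_pos: [0.4522, -0.0544, 0.0922]
tool_rot: [180.0, 11.5, -10.5]
force: [0.8, -0.0, 0.3]
grip_width: 0.0004
grasp_force: 0.4
```

Emit:
{"api": "drive_tool", "payload": {
  "moves": [
    [[16, 0, -11.5], [0, 0, 0], 1],
    [[0, -37, 0], [0, 0, 0], 1],
    [[0, -38, 0], [0, 0, 0], 1],
    [[0, -37, 0], [0, 0, 0], 1],
    [[0, -38, 0], [0, 0, 0], 1],
    [[0, -37, 0], [0, 0, 0], 1],
    [[0, -37, 0], [0, 0, 0], 1],
    [[0, 0, 0], [0, 0, 0], 1],
    [[1.6, 0, 7.8], [0, 0, 0], 1],
    [[-3.9, 0, 0.8], [0, 0, 0], 1],
    [[-2.9, 0, 0.6], [0, 0, 0], 1],
    [[-2.9, 0, 0.6], [0, 0, 0], 1]
  ]
}}

```text
time_s: 18.38
tool_pos: [0.5013, 0.1619, 0.0915]
tool_rot: [179.9, 11.5, -10.6]
force: [3.2, -0.6, -1.8]
grip_width: 0.0004
grasp_force: 1.3
```

Emit:
{"api": "drive_tool", "payload": {
  "moves": [
    [[-2.9, 0, 0.6], [0, 0, 0], 1],
    [[-2.9, 0, 0.6], [0, 0, 0], 1],
    [[-2.9, 0, 0.6], [0, 0, 0], 1],
    [[-2.9, 0, 0.6], [0, 0, 0], 1]
  ]
}}

```text
time_s: 18.72
tool_pos: [0.4901, 0.1655, 0.0922]
tool_rot: [180.0, 11.4, -10.5]
force: [2.8, -0.7, -2.0]
grip_width: 0.0007
grasp_force: 1.3
```

Run:
```python
from h import *
posts()
```

```text
orange,green [(np.int64(15), np.float64(-40.5), np.float64(113.6)), (np.int64(34), np.float64(-35.9), np.float64(-109.6))] tcp [-18.4 111.6] z 92.2 F local [ 2.9 -0.2] t 18.7167
```

Emit:
{"api": "drive_tool", "payload": {
  "moves": [
    [[-2, 0, 0.4], [0, 0, 0], 1],
    [[-2, 0, 0.4], [0, 0, 0], 1],
    [[0, 0, 0], [0, 0, 0], 1]
  ]
}}

```text
time_s: 19.02
tool_pos: [0.4857, 0.1668, 0.0922]
tool_rot: [180.0, 11.5, -10.5]
force: [2.3, -1.1, -0.3]
grip_width: 0.0004
grasp_force: 0.9
```

Emit:
{"api": "drive_tool", "payload": {
  "moves": [
    [[15, 0, -11.5], [0, 0, 0], 1],
    [[0, 37, 0], [0, 0, 0], 1],
    [[0, 38, 0], [0, 0, 0], 1],
    [[0, 37, 0], [0, 0, 0], 1],
    [[0, 38, 0], [0, 0, 0], 1],
    [[0, 37, 0], [0, 0, 0], 1],
    [[0, 37, 0], [0, 0, 0], 1],
    [[0, 0, 0], [0, 0, 0], 1],
    [[1.6, 0, 7.8], [0, 0, 0], 1],
    [[-3.9, 0, 0.8], [0, 0, 0], 1],
    [[-2.9, 0, 0.6], [0, 0, 0], 1],
    [[-2.9, 0, 0.6], [0, 0, 0], 1]
  ]
}}

```text
time_s: 20.02
tool_pos: [0.4524, -0.0528, 0.0922]
tool_rot: [-179.9, 11.4, -10.3]
force: [2.0, 0.0, -1.4]
grip_width: 0.0006
grasp_force: 1.3
```

Emit:
{"api": "drive_tool", "payload": {
  "moves": [
    [[-2.9, 0, 0.6], [0, 0, 0], 1],
    [[-2.9, 0, 0.6], [0, 0, 0], 1],
    [[-2.9, 0, 0.6], [0, 0, 0], 1],
    [[-2.9, 0, 0.6], [0, 0, 0], 1]
  ]
}}

```text
time_s: 20.35
tool_pos: [0.4406, -0.052, 0.0925]
tool_rot: [-180.0, 11.4, -10.4]
force: [2.3, 0.6, -2.0]
grip_width: 0.0003
grasp_force: 1.2
```

Run:
```python
from h import *
posts(); print(env.get_obs()['qpos'].round(1))
```

```text
orange,green [(np.int64(26), np.float64(-42.9), np.float64(111.6)), (np.int64(30), np.float64(-47.9), np.float64(-110.9))] tcp [ -27.3 -111.4] z 92.5 F local [2.1 1. ] t 20.35
[  36.7   12.8  -35.4  111.9    5.9   69.2 -101.9]
```

Emit:
{"api": "drive_tool", "payload": {
  "moves": [
    [[-2, 0, 0.4], [0, 0, 0], 1],
    [[-2, 0, 0.4], [0, 0, 0], 1],
    [[0, 0, 0], [0, 0, 0], 1]
  ]
}}

```text
time_s: 20.65
tool_pos: [0.4362, -0.0515, 0.0925]
tool_rot: [-180.0, 11.5, -10.5]
force: [1.7, 0.1, 0.7]
grip_width: 0.0007
grasp_force: 0.7
```

Emit:
{"api": "drive_tool", "payload": {
  "moves": [
    [[15, 0, -11.5], [0, 0, 0], 1],
    [[0, -37, 0], [0, 0, 0], 1],
    [[0, -38, 0], [0, 0, 0], 1],
    [[0, -37, 0], [0, 0, 0], 1],
    [[0, -38, 0], [0, 0, 0], 1],
    [[0, -37, 0], [0, 0, 0], 1],
    [[0, -37, 0], [0, 0, 0], 1],
    [[0, 0, 0], [0, 0, 0], 1],
    [[1.6, 0, 7.8], [0, 0, 0], 1],
    [[-3.9, 0, 0.8], [0, 0, 0], 1],
    [[-2.9, 0, 0.6], [0, 0, 0], 1],
    [[-2.9, 0, 0.6], [0, 0, 0], 1]
  ]
}}

```text
time_s: 21.65
tool_pos: [0.4842, 0.1651, 0.0921]
tool_rot: [179.9, 11.4, -10.6]
force: [1.8, -1.0, -2.4]
grip_width: 0.001
grasp_force: 1.2
```

Emit:
{"api": "drive_tool", "payload": {
  "moves": [
    [[-2.9, 0, 0.6], [0, 0, 0], 1],
    [[-2.9, 0, 0.6], [0, 0, 0], 1],
    [[0, 0, 0], [0, 0, 0], 1]
  ]
}}

```text
time_s: 21.9
tool_pos: [0.478, 0.1676, 0.0928]
tool_rot: [179.9, 11.5, -10.5]
force: [1.3, -0.3, -0.2]
grip_width: 0.0003
grasp_force: 0.4
```

Run:
```python
from h import *
posts()
```

```text
orange,green [(np.int64(14), np.float64(-53.9), np.float64(113.4)), (np.int64(30), np.float64(-52.8), np.float64(-109.6))] tcp [-30.7 111.4] z 92.8 F local [ 1.3 -0. ] t 21.9
```

Emit:
{"api": "drive_tool", "payload": {
  "moves": [
    [[-2, 0, 0.4], [0, 0, 0], 1],
    [[-2, 0, 0.4], [0, 0, 0], 1],
    [[0, 0, 0], [0, 0, 0], 1]
  ]
}}

```text
time_s: 22.2
tool_pos: [0.4744, 0.169, 0.0928]
tool_rot: [180.0, 11.4, -10.5]
force: [1.7, -1.9, -0.3]
grip_width: 0.0001
grasp_force: 1.0
```

Emit:
{"api": "drive_tool", "payload": {
  "moves": [
    [[-1, 0, 0.2], [0, 0, 0], 1],
    [[-1, 0, 0.2], [0, 0, 0], 1],
    [[0, 0, 0], [0, 0, 0], 1]
  ]
}}

```text
time_s: 22.45
tool_pos: [0.4726, 0.1693, 0.0928]
tool_rot: [180.0, 11.4, -10.5]
force: [3.1, -1.8, 0.4]
grip_width: 0.0004
grasp_force: 1.5
```

Run:
```python
from h import *
posts()
```

```text
orange,green [(np.int64(9), np.float64(-59.6), np.float64(114.6)), (np.int64(31), np.float64(-52.7), np.float64(-109.0))] tcp [-36.3 112.1] z 92.8 F local [ 3.4 -1.2] t 22.45
```

Emit:
{"api": "drive_tool", "payload": {
  "moves": [
    [[9.5, 0, -10], [0, 0, 0], 1],
    [[0, 37, 0], [0, 0, 0], 1],
    [[0, 38, 0], [0, 0, 0], 1],
    [[0, 37, 0], [0, 0, 0], 1],
    [[0, 38, 0], [0, 0, 0], 1],
    [[0, 37, 0], [0, 0, 0], 1],
    [[0, 37, 0], [0, 0, 0], 1],
    [[0, 0, 0], [0, 0, 0], 1],
    [[1.6, 0, 7.8], [0, 0, 0], 1],
    [[-3.9, 0, 0.8], [0, 0, 0], 1],
    [[-2.9, 0, 0.6], [0, 0, 0], 1]
  ]
}}

```text
time_s: 23.42
tool_pos: [0.4355, -0.0498, 0.0918]
tool_rot: [-179.9, 11.5, -10.3]
force: [3.2, -0.5, -2.1]
grip_width: 0.0007
grasp_force: 1.4
```

Emit:
{"api": "drive_tool", "payload": {
  "moves": [
    [[-2, 0, 0.4], [0, 0, 0], 1],
    [[-2, 0, 0.4], [0, 0, 0], 1],
    [[0, 0, 0], [0, 0, 0], 1]
  ]
}}

```text
time_s: 23.67
tool_pos: [0.4317, -0.0497, 0.0927]
tool_rot: [-180.0, 11.5, -10.4]
force: [0.9, -0.3, -0.8]
grip_width: 0.0005
grasp_force: 0.4
```

Run:
```python
from h import *
posts()
```

```text
orange,green [(np.int64(26), np.float64(-56.3), np.float64(112.8)), (np.int64(29), np.float64(-58.3), np.float64(-110.2))] tcp [ -36.5 -110.7] z 92.7 F local [ 0.9 -0.1] t 23.6667
```

Emit:
{"api": "drive_tool", "payload": {
  "moves": [
    [[-1, 0, 0.2], [0, 0, 0], 1],
    [[-1, 0, 0.2], [0, 0, 0], 1],
    [[0, 0, 0], [0, 0, 0], 1]
  ]
}}

```text
time_s: 23.97
tool_pos: [0.4305, -0.0501, 0.0929]
tool_rot: [-180.0, 11.4, -10.5]
force: [3.0, 1.0, -1.1]
grip_width: 0.001
grasp_force: 1.3
```

Emit:
{"api": "drive_tool", "payload": {
  "moves": [
    [[-1, 0, 0.2], [0, 0, 0], 1],
    [[0, 0, 0], [0, 0, 0], 1]
  ]
}}

```text
time_s: 24.13
tool_pos: [0.4298, -0.0501, 0.0929]
tool_rot: [-180.0, 11.3, -10.5]
force: [4.0, 2.0, -1.2]
grip_width: 0.0003
grasp_force: 2.0
```

Run:
```python
from h import *
posts()
```

```text
orange,green [(np.int64(26), np.float64(-56.3), np.float64(112.8)), (np.int64(26), np.float64(-60.0), np.float64(-110.3))] tcp [ -38.4 -111.4] z 92.9 F local [3.6 2.7] t 24.1333
```

Emit:
{"api": "drive_tool", "payload": {
  "moves": [
    [[8.5, 0, -10], [0, 0, 0], 1],
    [[0, -37, 0], [0, 0, 0], 1],
    [[0, -38, 0], [0, 0, 0], 1],
    [[0, -37, 0], [0, 0, 0], 1],
    [[0, -38, 0], [0, 0, 0], 1],
    [[0, -37, 0], [0, 0, 0], 1],
    [[0, -37, 0], [0, 0, 0], 1],
    [[0, 0, 0], [0, 0, 0], 1],
    [[1.6, 0, 7.8], [0, 0, 0], 1],
    [[-2.9, 0, 0.6], [0, 0, 0], 1],
    [[-2.9, 0, 0.6], [0, 0, 0], 1],
    [[0, 0, 0], [0, 0, 0], 1]
  ]
}}

```text
time_s: 25.18
tool_pos: [0.4728, 0.1673, 0.0921]
tool_rot: [179.9, 11.6, -10.6]
force: [-0.0, 0.1, -0.1]
grip_width: 0.0008
grasp_force: 0.0
```

Emit:
{"api": "drive_tool", "payload": {
  "moves": [
    [[-1, 0, 0.2], [0, 0, 0], 1],
    [[-1, 0, 0.2], [0, 0, 0], 1],
    [[-1, 0, 0.2], [0, 0, 0], 1],
    [[0, 0, 0], [0, 0, 0], 1]
  ]
}}

```text
time_s: 25.52
tool_pos: [0.4717, 0.1687, 0.0929]
tool_rot: [180.0, 11.4, -10.5]
force: [2.2, -1.2, -0.4]
grip_width: 0.0
grasp_force: 0.9
```

Run:
```python
from h import *
posts()
```

```text
orange,green [(np.int64(9), np.float64(-59.6), np.float64(114.6)), (np.int64(31), np.float64(-58.3), np.float64(-109.8))] tcp [-37.  111.3] z 92.9 F local [ 2.4 -0.8] t 25.5167
```

Emit:
{"api": "drive_tool", "payload": {
  "moves": [
    [[-1, 0, 0.2], [0, 0, 0], 1],
    [[-1, 0, 0.2], [0, 0, 0], 1],
    [[0, 0, 0], [0, 0, 0], 1]
  ]
}}

```text
time_s: 25.82
tool_pos: [0.4699, 0.1695, 0.0929]
tool_rot: [180.0, 11.3, -10.5]
force: [3.9, -3.2, -0.4]
grip_width: 0.0007
grasp_force: 2.2
```

Emit:
{"api": "drive_tool", "payload": {
  "moves": [
    [[-1, 0, 0.2], [0, 0, 0], 1],
    [[-1, 0, 0.2], [0, 0, 0], 1],
    [[0, 0, 0], [0, 0, 0], 1]
  ]
}}

```text
time_s: 26.07
tool_pos: [0.4689, 0.1698, 0.093]
tool_rot: [-180.0, 11.2, -10.5]
force: [6.0, -3.6, -1.3]
grip_width: 0.0004
grasp_force: 3.2
```

Run:
```python
from h import *
posts()
```

```text
orange,green [(np.int64(5), np.float64(-63.6), np.float64(115.2)), (np.int64(32), np.float64(-57.8), np.float64(-109.3))] tcp [-40.  111.9] z 93.0 F local [ 6.6 -2.5] t 26.0667
```

Emit:
{"api": "drive_tool", "payload": {
  "moves": [
    [[9, 0, -10], [0, 0, 0], 1],
    [[0, 37, 0], [0, 0, 0], 1],
    [[0, 38, 0], [0, 0, 0], 1],
    [[0, 37, 0], [0, 0, 0], 1],
    [[0, 38, 0], [0, 0, 0], 1],
    [[0, 37, 0], [0, 0, 0], 1],
    [[0, 37, 0], [0, 0, 0], 1],
    [[0, 0, 0], [0, 0, 0], 1],
    [[1.6, 0, 7.8], [0, 0, 0], 1],
    [[-2.9, 0, 0.6], [0, 0, 0], 1],
    [[-2.9, 0, 0.6], [0, 0, 0], 1],
    [[0, 0, 0], [0, 0, 0], 1]
  ]
}}

```text
time_s: 27.12
tool_pos: [0.4309, -0.049, 0.0925]
tool_rot: [-180.0, 11.5, -10.3]
force: [0.7, -0.8, 0.9]
grip_width: 0.0004
grasp_force: 0.3
```

Emit:
{"api": "drive_tool", "payload": {
  "moves": [
    [[-1, 0, 0.2], [0, 0, 0], 1],
    [[-1, 0, 0.2], [0, 0, 0], 1],
    [[-1, 0, 0.2], [0, 0, 0], 1],
    [[0, 0, 0], [0, 0, 0], 1]
  ]
}}

```text
time_s: 27.45
tool_pos: [0.4294, -0.0495, 0.0931]
tool_rot: [-179.9, 11.3, -10.4]
force: [4.9, 0.4, -4.0]
grip_width: 0.0004
grasp_force: 2.3
```

Run:
```python
from h import *
posts()
```

```text
orange,green [(np.int64(25), np.float64(-58.5), np.float64(112.4)), (np.int64(25), np.float64(-60.2), np.float64(-110.3))] tcp [ -38.8 -110.9] z 93.1 F local [4.7 1.3] t 27.45
```

Emit:
{"api": "drive_tool", "payload": {
  "moves": [
    [[-1, 0, 0.2], [0, 0, 0], 1],
    [[-1, 0, 0.2], [0, 0, 0], 1],
    [[0, 0, 0], [0, 0, 0], 1]
  ]
}}

```text
time_s: 27.75
tool_pos: [0.4282, -0.0495, 0.0932]
tool_rot: [-179.9, 11.2, -10.5]
force: [6.9, 0.5, -2.5]
grip_width: 0.0003
grasp_force: 3.3
```

Emit:
{"api": "drive_tool", "payload": {
  "moves": [
    [[-1, 0, 0.2], [0, 0, 0], 1],
    [[0, 0, 0], [0, 0, 0], 1],
    [[0, 0, 0], [0, 0, 0], 1]
  ]
}}

```text
time_s: 28.0
tool_pos: [0.4277, -0.0496, 0.0932]
tool_rot: [-179.9, 11.1, -10.5]
force: [7.6, 0.6, -3.8]
grip_width: 0.0004
grasp_force: 3.8
```

Run:
```python
from h import *
posts()
```

```text
orange,green [(np.int64(25), np.float64(-57.9), np.float64(112.2)), (np.int64(23), np.float64(-61.6), np.float64(-111.0))] tcp [ -40.5 -111.3] z 93.2 F local [7.4 2. ] t 28.0
```

Emit:
{"api": "drive_tool", "payload": {
  "moves": [
    [[9, 0, -10], [0, 0, 0], 1],
    [[0, -37, 0], [0, 0, 0], 1],
    [[0, -38, 0], [0, 0, 0], 1],
    [[0, -37, 0], [0, 0, 0], 1],
    [[0, -38, 0], [0, 0, 0], 1],
    [[0, -37, 0], [0, 0, 0], 1],
    [[0, -37, 0], [0, 0, 0], 1],
    [[0, 0, 0], [0, 0, 0], 1],
    [[1.6, 0, 7.8], [0, 0, 0], 1],
    [[-2.9, 0, 0.6], [0, 0, 0], 1],
    [[-2.9, 0, 0.6], [0, 0, 0], 1],
    [[0, 0, 0], [0, 0, 0], 1]
  ]
}}

```text
time_s: 29.05
tool_pos: [0.4703, 0.1679, 0.0923]
tool_rot: [179.9, 11.5, -10.6]
force: [1.0, -0.1, -1.0]
grip_width: 0.0007
grasp_force: 0.3
```

Run:
```python
from h import *
posts()
```

```text
orange,green [(np.int64(13), np.float64(-61.0), np.float64(113.7)), (np.int64(33), np.float64(-57.6), np.float64(-109.5))] tcp [-38.3 110.3] z 92.3 F local [1.  0.1] t 29.05
```

Emit:
{"api": "drive_tool", "payload": {
  "moves": [
    [[-1, 0, 0.2], [0, 0, 0], 1],
    [[-1, 0, 0.2], [0, 0, 0], 1],
    [[-1, 0, 0.2], [0, 0, 0], 1],
    [[-1, 0, 0.2], [0, 0, 0], 1],
    [[0, 0, 0], [0, 0, 0], 1]
  ]
}}

```text
time_s: 29.52
tool_pos: [0.4686, 0.1689, 0.093]
tool_rot: [180.0, 11.2, -10.6]
force: [4.8, -3.7, -3.1]
grip_width: 0.0008
grasp_force: 3.0
```

Run:
```python
from h import *
posts()
```

```text
orange,green [(np.int64(10), np.float64(-62.7), np.float64(114.9)), (np.int64(33), np.float64(-57.6), np.float64(-109.5))] tcp [-40.1 110.9] z 93.0 F local [ 5.4 -2.7] t 29.5167
```

Emit:
{"api": "drive_tool", "payload": {
  "moves": [
    [[9, 0, -2], [0, 0, 0], 1],
    [[0, 5, -20], [0, 0, 0], 1],
    [[5, 21, -30], [0, 0, 0], 1],
    [[5, 21, -30], [0, 0, 0], 1],
    [[5, 21, -30], [0, 0, 0], 1],
    [[5, 21, -30], [0, 0, 0], 1],
    [[5, 22, -20], [0, 0, 0], 1],
    [[0, 0, 0], [0, 0, 0], 1],
    [[0, 0, 0], [0, 0, 0], 1]
  ]
}}

```text
time_s: 30.32
tool_pos: [0.5115, 0.0484, 0.2458]
tool_rot: [-180.0, 11.4, -10.7]
force: [-0.8, 0.5, -1.0]
grip_width: 0.0008
grasp_force: 0.0
```

Run:
```python
from h import *
posts(); shot('wrist','wrist4')
```

```text
orange,green [(np.int64(27), np.float64(-58.0), np.float64(112.5)), None] tcp [24.1  0.3] z 245.8 F local [-0.9  0.4] t 30.3167
```

View pics/wrist4.png

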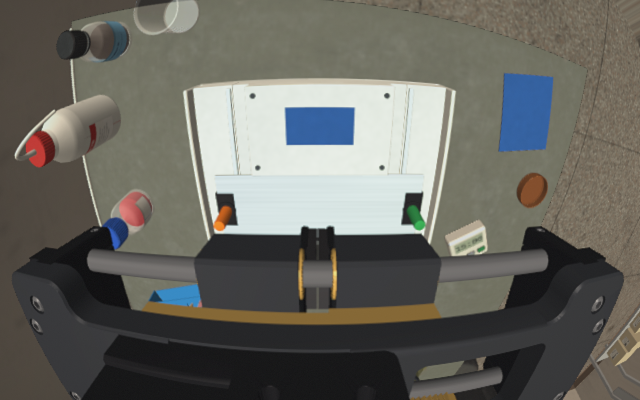

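The picture shows the shutter over the well, its far edge at about v=176 just clear of the hood front, with orange post (222,216) and green post (415,216) level. I measure them against the hood.

```bash
cat > m.py <<'E'
from h import *
import sys
def meas(f):
    p,d,T,k=load(f); v,u=np.mgrid[0:400,0:640].astype(float); x,y=u-k[2],v-k[3]; r=np.hypot(x,y)+1e-9; th=r/k[0]
    X=np.stack([d*np.tan(th)*x/r,d*np.tan(th)*y/r,d,np.ones_like(d)],-1)@T.T; L=loc(X)*1000; z=X[...,2]*1000
    def proj(m,zz):
        ray=np.stack([np.sin(th)*x/r,np.sin(th)*y/r,np.cos(th)],-1)[m]@T[:3,:3].T
        return loc(T[:3,3]+ray*((zz-T[2,3])/ray[:,2])[:,None])*1000
    m=(abs(z-61)<4)&(L[...,0]>-25)&(L[...,0]<100)&(abs(L[...,1])<90)&(v<180)
    n,l,s,c=cv2.connectedComponentsWithStats((m*255).astype('uint8')); m=l==1+s[1:,4].argmax()
    H=proj(m,.061).astype('f4'); rc=cv2.minAreaRect(H); hy=rc[2] if rc[2]<45 else rc[2]-90; print('hood',np.round(rc[0],1),np.round(rc[1],1),'yaw',round(hy,2))
    a=np.radians(hy); Q=np.array([[np.cos(a),-np.sin(a)],[np.sin(a),np.cos(a)]]); fix=lambda P:(P-rc[0])@Q+[39,0]
    h=cv2.cvtColor(p,cv2.COLOR_BGR2HSV)
    for nme,lo,hi,ys in(('orange',(5,120,100),(20,255,255),112),('green',(45,100,50),(80,255,255),-112)):
        mm=(cv2.inRange(h,lo,hi)>0)&(abs(L[...,1]-ys)<25)&(abs(z-89)<2.5)&(d>0); P=fix(proj(mm,.089)); 
        print(nme,'top',mm.sum(),P.mean(0).round(1),((P.min(0)+P.max(0))/2).round(1))
    # black slots' extents at plate level
    for nme,ys in(('orange',100),('green',-100)):
        F=np.full(L.shape,999.); F[:]=fix(proj(np.ones_like(d,bool),.051)).reshape(L.shape)
        mm=(p.max(2)<55)&(abs(F[...,1]-np.sign(ys)*112)<22)&(F[...,0]>-85)&(F[...,0]<50); n,l,s,c=cv2.connectedComponentsWithStats((mm*255).astype('uint8'))
        if n>1: q=F[l==1+s[1:,4].argmax()]; print(nme,'slot',len(q),q.min(0).round(1),q.max(0).round(1))
    # far edge of the plate: gray step along columns
    g=cv2.cvtColor(p,cv2.COLOR_BGR2GRAY).astype(float); E=[]
    for ys in(85,95,-85,-95):
        cc=np.argwhere((abs(F[...,1]-ys)<4)&(abs(F[...,0]+10)<40)); 
        b=[(round(np.median(g[cc[:,0],cc[:,1]][abs(F[cc[:,0],cc[:,1],0]-t)<1.5])),t) for t in range(-40,25,3) if (abs(F[cc[:,0],cc[:,1],0]-t)<1.5).any()]
        print(ys,[f'{t}:{i}' for i,t in b])
meas(sys.argv[1])
E
python3 m.py wrist4; python3 m.py wrist3
```

```text
hood [40.1  0. ] [150.6  98.1] yaw -0.07
orange top 94 [-57.8 111.7] [-57.7 112.1]
green top 82 [ -57.1 -110.7] [ -57.1 -110.6]
orange slot 251 [-79.1 102.9] [-38.4 123.1]
green slot 273 [ -79.1 -122.2] [ -38.4 -102.3]
85 ['-40:224', '-37:222', '-34:224', '-31:225', '-28:223', '-25:222', '-22:227', '-19:224', '-16:224', '-13:204', '-10:228', '-7:228', '-4:229', '-1:230', '2:230', '5:229', '8:228', '11:228', '14:229', '17:229', '20:229', '23:228']
95 ['-40:224', '-37:222', '-34:222', '-31:226', '-28:223', '-25:222', '-22:227', '-19:224', '-16:223', '-13:202', '-10:225', '-7:216', '-4:230', '-1:227', '2:225', '5:230', '8:226', '11:226', '14:230', '17:227', '20:228', '23:226']
-85 ['-40:227', '-37:228', '-34:226', '-31:227', '-28:227', '-25:228', '-22:230', '-19:229', '-16:226', '-13:216', '-10:230', '-7:229', '-4:228', '-1:230', '2:231', '5:231', '8:230', '11:229', '14:230', '17:231', '20:230', '23:230']
-95 ['-40:227', '-37:228', '-34:226', '-31:226', '-28:227', '-25:228', '-22:230', '-19:229', '-16:226', '-13:214', '-10:222', '-7:226', '-4:226', '-1:226', '2:225', '5:225', '8:228', '
[... 493 characters left out ...]
']
95 ['-40:226', '-37:228', '-34:227', '-31:227', '-28:228', '-25:227', '-22:213', '-19:225', '-16:220', '-13:221', '-10:222', '-7:222', '-4:223', '-1:223', '2:220', '5:224', '8:222', '11:223', '14:220', '17:224', '20:221', '23:223']
-85 ['-40:129', '-37:129', '-34:129', '-31:129', '-28:129', '-25:129', '-22:226', '-19:225', '-16:224', '-13:223', '-10:222', '-7:225', '-4:225', '-1:225', '2:223', '5:225', '8:225', '11:218', '14:224', '17:222', '20:220', '23:222']
-95 ['-40:225', '-37:226', '-34:226', '-31:226', '-28:226', '-25:224', '-22:225', '-19:224', '-16:225', '-13:222', '-10:222', '-7:224', '-4:225', '-1:225', '2:223', '5:225', '8:224', '11:219', '14:224', '17:222', '20:220', '23:222']
```

Travel and force data put orange about 0.4 mm and green about 1.2 mm short of firm contact. So I'll give both ends a few gentle finishing pushes.

Emit:
{"api": "drive_tool", "payload": {
  "moves": [
    [[-4, 22, 20], [0, 0, 0], 1],
    [[-4, 23, 25], [0, 0, 0], 1],
    [[-4, 22, 30], [0, 0, 0], 1],
    [[-4, 23, 30], [0, 0, 0], 1],
    [[-4, 22, 30], [0, 0, 0], 1],
    [[0, 0, 25], [0, 0, 0], 1],
    [[0, 0, 0], [0, 0, 0], 1],
    [[0, 0, 0], [0, 0, 0], 1]
  ]
}}

```text
time_s: 31.08
tool_pos: [0.4379, -0.0502, 0.0909]
tool_rot: [-180.0, 11.8, -10.4]
force: [-0.9, -0.8, -0.4]
grip_width: 0.0005
grasp_force: 0.9
```

Run:
```python
from h import *
posts()
```

```text
orange,green [(np.int64(26), np.float64(-58.3), np.float64(112.6)), (np.int64(34), np.float64(-57.3), np.float64(-109.5))] tcp [ -30.4 -110.1] z 90.9 F local [-0.8 -1. ] t 31.0833
```

Emit:
{"api": "drive_tool", "payload": {
  "moves": [
    [[-3.3, 0, -1.3], [0, 0, 0], 1],
    [[-2.9, 0, 0.6], [0, 0, 0], 1],
    [[-1, 0, 0.2], [0, 0, 0], 1],
    [[0, 0, 0], [0, 0, 0], 1]
  ]
}}

```text
time_s: 31.47
tool_pos: [0.4338, -0.0495, 0.0949]
tool_rot: [180.0, 11.3, -10.4]
force: [-0.2, -0.5, -0.2]
grip_width: 0.0003
grasp_force: 0.0
```

Emit:
{"api": "drive_tool", "payload": {
  "moves": [
    [[-1, 0, 0.2], [0, 0, 0], 1],
    [[-1, 0, 0.2], [0, 0, 0], 1],
    [[-1, 0, 0.2], [0, 0, 0], 1],
    [[0, 0, 0], [0, 0, 0], 1]
  ]
}}

```text
time_s: 31.8
tool_pos: [0.431, -0.0496, 0.0943]
tool_rot: [-180.0, 11.3, -10.5]
force: [2.1, 0.2, -0.5]
grip_width: 0.0002
grasp_force: 1.0
```

Run:
```python
from h import *
posts()
```

```text
orange,green [(np.int64(26), np.float64(-58.3), np.float64(112.6)), (np.int64(26), np.float64(-58.7), np.float64(-110.3))] tcp [ -37.3 -110.8] z 94.3 F local [2.  0.6] t 31.8
```

Emit:
{"api": "drive_tool", "payload": {
  "moves": [
    [[-1, 0, 0.2], [0, 0, 0], 1],
    [[-1, 0, 0.2], [0, 0, 0], 1],
    [[0, 0, 0], [0, 0, 0], 1]
  ]
}}

```text
time_s: 32.1
tool_pos: [0.4296, -0.0494, 0.0943]
tool_rot: [-180.0, 11.3, -10.5]
force: [5.6, -0.8, -0.1]
grip_width: 0.0005
grasp_force: 2.4
```

Emit:
{"api": "drive_tool", "payload": {
  "moves": [
    [[-1, 0, 0.2], [0, 0, 0], 1],
    [[-1, 0, 0.2], [0, 0, 0], 1],
    [[0, 0, 0], [0, 0, 0], 1]
  ]
}}

```text
time_s: 32.35
tool_pos: [0.4285, -0.0494, 0.0945]
tool_rot: [-180.0, 11.1, -10.5]
force: [6.3, -1.1, -0.8]
grip_width: 0.0006
grasp_force: 3.3
```

Emit:
{"api": "drive_tool", "payload": {
  "moves": [
    [[-1, 0, 0.2], [0, 0, 0], 1],
    [[0, 0, 0], [0, 0, 0], 1]
  ]
}}

```text
time_s: 32.52
tool_pos: [0.428, -0.0494, 0.0945]
tool_rot: [180.0, 11.0, -10.5]
force: [7.9, -2.6, -1.5]
grip_width: 0.0006
grasp_force: 3.9
```

Run:
```python
from h import *
posts()
```

```text
orange,green [(np.int64(25), np.float64(-58.5), np.float64(112.4)), (np.int64(23), np.float64(-61.6), np.float64(-111.0))] tcp [ -40.2 -111.1] z 94.5 F local [ 8.2 -1.1] t 32.5167
```

Emit:
{"api": "drive_tool", "payload": {
  "moves": [
    [[10, 0, -10], [0, 0, 0], 1],
    [[0, -37, 0], [0, 0, 0], 1],
    [[0, -38, 0], [0, 0, 0], 1],
    [[0, -37, 0], [0, 0, 0], 1],
    [[0, -38, 0], [0, 0, 0], 1],
    [[0, -37, 0], [0, 0, 0], 1],
    [[0, -37, 0], [0, 0, 0], 1],
    [[0, 0, 0], [0, 0, 0], 1],
    [[1.6, 0, 7.8], [0, 0, 0], 1],
    [[-2.9, 0, 0.6], [0, 0, 0], 1],
    [[-2, 0, 0.4], [0, 0, 0], 1],
    [[0, 0, 0], [0, 0, 0], 1]
  ]
}}

```text
time_s: 33.57
tool_pos: [0.4716, 0.1687, 0.0932]
tool_rot: [179.9, 11.5, -10.6]
force: [-0.2, 0.2, -0.2]
grip_width: 0.0005
grasp_force: 0.0
```

Run:
```python
from h import *
posts()
```

```text
orange,green [(np.int64(14), np.float64(-60.7), np.float64(113.6)), (np.int64(33), np.float64(-57.6), np.float64(-109.5))] tcp [-37.1 111.3] z 93.2 F local [-0.3  0.1] t 33.5667
```

Emit:
{"api": "drive_tool", "payload": {
  "moves": [
    [[-1, 0, 0.2], [0, 0, 0], 1],
    [[-1, 0, 0.2], [0, 0, 0], 1],
    [[-1, 0, 0.2], [0, 0, 0], 1],
    [[0, 0, 0], [0, 0, 0], 1]
  ]
}}

```text
time_s: 33.95
tool_pos: [0.4706, 0.1699, 0.094]
tool_rot: [180.0, 11.3, -10.5]
force: [3.2, -2.3, -0.6]
grip_width: 0.0006
grasp_force: 1.6
```

Run:
```python
from h import *
posts()
```

```text
orange,green [(np.int64(9), np.float64(-62.0), np.float64(114.0)), (np.int64(33), np.float64(-57.6), np.float64(-109.5))] tcp [-38.4 112.3] z 94.0 F local [ 3.5 -1.7] t 33.95
```

Emit:
{"api": "drive_tool", "payload": {
  "moves": [
    [[-1, 0, 0.2], [0, 0, 0], 1],
    [[-1, 0, 0.2], [0, 0, 0], 1],
    [[-1, 0, 0.2], [0, 0, 0], 1],
    [[0, 0, 0], [0, 0, 0], 1]
  ]
}}

```text
time_s: 34.33
tool_pos: [0.4688, 0.1705, 0.0941]
tool_rot: [-180.0, 11.2, -10.5]
force: [6.7, -3.3, -1.2]
grip_width: 0.0002
grasp_force: 3.3
```

Run:
```python
from h import *
posts()
```

```text
orange,green [(np.int64(5), np.float64(-63.6), np.float64(115.2)), (np.int64(33), np.float64(-57.6), np.float64(-109.5))] tcp [-40.2 112.6] z 94.1 F local [ 7.2 -2. ] t 34.3333
```

Emit:
{"api": "drive_tool", "payload": {
  "moves": [
    [[9, 0, -2], [0, 0, 0], 1],
    [[0, 5, -20], [0, 0, 0], 1],
    [[5, 21, -30], [0, 0, 0], 1],
    [[5, 21, -30], [0, 0, 0], 1],
    [[5, 21, -30], [0, 0, 0], 1],
    [[5, 21, -30], [0, 0, 0], 1],
    [[20, 22, -20], [0, 0, 0], 1],
    [[20, 0, 0], [0, 0, 0], 1],
    [[20, 0, 0], [0, 0, 0], 1],
    [[0, 0, 0], [0, 0, 0], 1],
    [[0, 0, 0], [0, 0, 0], 1]
  ]
}}

```text
time_s: 35.3
tool_pos: [0.5633, 0.0414, 0.2339]
tool_rot: [-179.9, 11.7, -10.5]
force: [-0.8, 0.5, 0.6]
grip_width: 0.0002
grasp_force: 0.0
```

```bash
python3 - <<'E'
from h import *
posts(); shot('wrist','wrist5'); shot('top','top5'); shot('scene','scene5')
p=load('top5')[0]; q=load('scene5')[0]
a=cv2.resize(p[170:300,240:390],(600,520),interpolation=2); cv2.imwrite('pics/c5.png',a)
E
python3 m.py wrist5 | head -5
```

```text
orange,green [(np.int64(26), np.float64(-58.2), np.float64(112.3)), None] tcp [76.3  2.8] z 233.9 F local [-0.8  0.4] t 35.3
hood [66.7  0.3] [ 47. 150.] yaw 0.19m.py:16: RuntimeWarning: Mean of empty slice.
  print(nme,'top',mm.sum(),P.mean(0).round(1),((P.min(0)+P.max(0))/2).round(1))
  ret = um.true_divide(
Traceback (most recent call last):
  File "m.py", line 28, in <module>
    meas(sys.argv[1])
    ~~~~^^^^^^^^^^^^^
  File "m.py", line 16, in meas
    print(nme,'top',mm.sum(),P.mean(0).round(1),((P.min(0)+P.max(0))/2).round(1))
                                                  ~~~~~^^^
ValueError: zero-size array to reduction operation minimum which has no identity
```

View pics/c5.png

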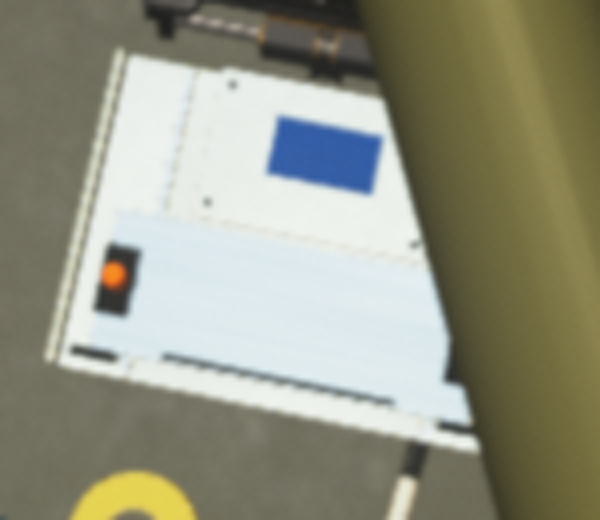

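The crop shows the shutter square across the well. Its near edge meets the buffers at (93,352) and (455,428), and orange is steady at (113,275). Both ends gave rising buffer force on the last pushes and settled at repeatable positions, and the arm is clear, so I hand in.

```bash
python3 -c "
from cell import env
print(env.sign_off())"
```

```text
the job is handed in; nothing more can be done
None
```

I put the clear dish flat in the well, worked the shutter home against both buffers with readings of about 8 N or less on the posts, and handed the job in at about 35 s; the images place both ends within 1–2 mm of fully home, and no verdict was returned.

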